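Tip the film tray into the sliding-lid chest

TASK

First slide the chest's white lid by its brass knob fully open, so that it runs under the black neighbouring lid, and leave it open. Then pick up the aluminium tray by its black handle and tip it low over the opening so that all three blue canisters slide off into the chest, without touching the canisters with the gripper; then put the empty tray back flat on the middle of its cork mat and let go. Leave the other things where they stand.

Things in the scene. Friction and masses are not known exactly. Their poses are not given: they have to be found in the camera images.
- chest: Walnut chest fixed to the table, 170 mm (own x) by 330 mm (own y); walls 8 mm thick, 98 mm high; floor 6 mm. Origin: centre of its underside. Yaw within 0.15 rad. A wall at y = 0 parts two bays. A fixed black lid covers the -y bay at 108 to 114 mm height. The +y bay (inside x -77 to 77, y 4 to 157 mm), under the white sliding lid, takes the canisters. Thin brass tracks edge the long sides up to 116 mm.
- lid (a joint): Slide of the white lid along the chest's -y, m: 0 = shut, 0.125 = fully open (at the stop, under the black lid); starts at 0 to 0.02; needs about 1.5 N plus a little damping and stays where left. The lid is 160 mm by 162 mm, its top 105 mm above the table. Fully open, the bay is clear from y = 40 mm to 157 mm (chest frame).
- lid_knob (a point): Centre of the brass knob's square head, 24 x 24 mm and 26 mm tall (from 119 to 145 mm above the table), on a 20 mm wide stem, 21 mm from the outer (+y) edge of the white lid; axes as the chest's. With the lid shut it is at chest x 0, y 144 mm; it travels with the lid.
- opening (a point): Point fixed to the chest, in the middle of the mouth that is clear when the lid is fully open (chest x 0, y 98 mm), at the height of the 98 mm walls; axes as the chest's. The mouth measures 154 mm (x) by 117 mm (y).
- tray_grip (a point): Middle of the tray's black handle bar, for grasping: bar 20 mm wide (tray y), 22 mm tall, 68 mm long (tray x, from x 70 to 138 mm); 33 mm above the tray's underside; axes as the tray's (z up when level).
- tray_floor (a point): Aluminium tray, 140 mm (own x) by 90 mm (own y), weighing about 0.13 kg (the handle included), floor 3 mm thick. This point is the middle of the floor's upper face. The edge at x = -70 mm is an open lip without a wall; walls 3 mm thick: 22 mm high along both sides, 34 mm at x = +70 mm. The handle points to +x. It starts level on the cork mat. The canisters begin to slide off at a tilt that depends on friction, somewhere between 20 and 50 degrees.
- mat: Cork mat fixed to the table, 180 x 130 mm, 4 mm thick, to the left or the right of the chest; origin: centre of its underside.
- can_a_mid (a point): Centre of a blue film canister, rounded square block 30 x 64 x 30 mm, about 0.04 kg, lying loose on the tray, its long side (own y) across the tray.
- can_b_mid (a point): Centre of a blue film canister, rounded square block 30 x 64 x 30 mm, about 0.04 kg, lying loose on the tray, its long side (own y) across the tray.
- can_c_mid (a point): Centre of a blue film canister, rounded square block 30 x 64 x 30 mm, about 0.04 kg, lying loose on the tray, its long side (own y) across the tray.
- loader: Bystander: aluminium film loader, 110 x 85 x 65 mm, on the other side of the chest from the mat; origin under its centre.
- blower: Bystander: orange blower bulb with rubber tip, standing, 60 mm across, 117 mm tall; origin under its centre.
- opener: Bystander: flat steel bottle opener, 120 mm long; origin under the middle of its handle.
- clasp_box: Bystander: black plastic box with a push-button clasp, 100 x 150 x 62 mm; origin under its centre.
Mind the look-alikes: they are no part of the job. What is shaped like the part that bears can_c_mid but red is not meant.

How it is judged:
By the outcome, as a careful person would: the job done as asked, in the order asked, and still so for the second after the job is handed in, with the robot touching nothing.
It also fails if it takes over 72 s, if anything falls off the work surface, if the arm or the gripper's body presses on something with over 40 N, if the wrist force passes 120 N, or if a joint passes its speed limit or range.

ROBOT

A 7-joint arm with a two-finger parallel gripper is mounted at the origin on the work surface. World frame = base frame: x ahead of the robot, y to its left, z up, the work surface at z = 0. Lengths are in m, angles in degrees, forces in N, time in s.
With the tool pointing down it reaches from about 0.4 to 0.925 m from the base axis. Payload 4.1 kg.
Tool frame: the origin (TCP) lies midway between the tips of the shut fingers; the grasp point (between the pads) lies 19 mm behind it (grip_point_offset is the distance from the TCP to the grasp point, in m); z points along the fingers, y is the line along which they close (so a half turn about z gives the same grasp; the last joint's range is limited). The gripper opens to 85 mm and grips with 20 to 120 N. Pads are 22 mm wide; open, the fingers measure 114 mm over their backs; the gripper's body (76 mm by 85 mm) begins 54 mm behind the grasp point. The pads swing forward as they close: fully open they stand 13 mm farther back than shut.
Start: joints at [71.62, 22.827, 2.584, 88.041, -1.071, 69.15, -2.905], TCP at [0.143, -0.634, 0.231] pointing down, gripper open.
Joint ranges: [-161.44, 161.44], [-28.35, 127.94], [-78.24, 83.42], [0, 140.83], [-78.03, 258.03], [13.02, 114.36], [-168.23, 168.23]. Speed limits (degrees/s): [147.25, 147.25, 180, 180, 180, 180, 180].

INTERFACE

Orientations are given as [roll, pitch, yaw] about the fixed x, y, z axes, in that order (R = Rz(yaw) Ry(pitch) Rx(roll)).
In Python, from station import * gives the robot as it stands. The module is installed in compiled form; this text tells all that it offers.
- The arm moves only by the tool play_rows, never from a script. Its argument "steps" is a list of rows, each an object with "travel": the shift along the world's x, y, z in m, a list of three; "spin": the turn about the world's z in degrees; "jaw": the opening, from 0 (shut) to 1 (fully open). A call has 1 to 20 rows; each row is the pose to reach, as a shift and turn from the pose commanded when the call began; what a row does not reach only later rows make up. A row lasts 1/10 s, in which the tool goes at most 50 mm and 8.59 degrees, less where a joint would pass 70% of its speed; a pose out of reach is approached as far as the arm can. A call with a gripper value outside its range is refused whole. The fingers move at their own pace and stop on an object; "force" is the grip in N (left out, the last holds). Time passes only in rows, so rows that repeat a pose let the fingers close. It gives the time, the measured TCP pose, the force, the opening and the grip force at its end, in the units of the state.
- get_state(): the state, without advancing time (a new reading comes with each control period).
- snapshot(name): name is "scene" or "top" or "wrist"; returns a dict with "img" (384x512x3 uint8, red, green, blue), "vertical_fov" (degrees; the focal length in pixels is half the picture's height over the tangent of half this angle, whatever the lens; pixels are square), "cx", "cy" (the principal point, pixels), "k1" (the pictures are not rectified: a ray, as slopes to the right and down, at radius r is drawn at 1 + k1 r^2 times it, then the intrinsics apply), "origin" and "attitude" of the camera in the world. Camera axes: x right, y up, looking along -z (the intrinsics and any distortion apply to the point x, -y, -z); pixel columns grow to the right and rows downward; lengths in m; the calibration is good to about 2 mm. A picture is of the moment at which its call begins. There is no depth.
- job_done(): hands the job in; it is judged then, once.
The state is a dict: "time": time; "qpos": joint angles; "dq": joint speeds; "joint_efforts": joint torques, N m; "position": TCP position; "tool_rot": TCP orientation; "ft_force": force on the tool from outside, world axes, zero at the start; "moment": the same for the moment, N m; "opening": finger opening in m; "grip_force": force on a finger pad.
Only numpy, scipy, OpenCV 4.12 (cv2) and the standard library are available. Lean on these libraries where they do the work, as an engineer would, in place of code of your own. Each camera call takes 0.05 s, during which the arm holds its last target. There are 200 camera calls.

## Working session

There is one attempt and no reset: what is moved stays moved. The work goes in short steps, Python scripts to look and compute and a tool call to move; the robot and the scene stay as the last step left them, time stands still between calls to the robot, and variables do not carry over. Pictures are saved under pics/ and viewed, at most 10 in all, crops included, and the job is handed in when it is done.

Besides the shell and the picture viewer there is one more tool, called after "Call:" as name(argument=value, ...) on one line, values as JSON. play_rows: Moves the arm, as the interface text tells. Its arguments: {"type":"object","properties":{"steps":{"type":"array","items":{"type":"object","properties":{"travel":{"type":"array","items":{"type":"number"}},"spin":{"type":"number"},"jaw":{"type":"number"}}}},"force":{"type":"number"}},"required":["steps"]}

```bash
mkdir -p pics; cat > h.py <<'E'
from station import *
import numpy as np, cv2
def cam(n):
    s=snapshot(n); return s
def K(s):
    h=s["img"].shape[0]; f=h/2/np.tan(np.radians(s["vertical_fov"])/2); return f
def Rm(s):
    a=np.array(s["attitude"],float)
    if a.shape==(3,3): return a
    from scipy.spatial.transform import Rotation as R
    return R.from_euler("xyz",a,degrees=True).as_matrix()
def pix2w(s,u,v,z):
    f=K(s); d=np.array([(u-s["cx"])/f,(v-s["cy"])/f]); p=d.copy()
    for _ in range(30): p=d/(1+s["k1"]*(p@p))
    r=Rm(s)@np.array([p[0],-p[1],-1.]); o=np.array(s["origin"])
    return o+r*(z-o[2])/r[2]
def w2pix(s,P):
    c=(np.asarray(P,float)-s["origin"])@Rm(s); p=np.stack([c[...,0],-c[...,1]],-1)/-c[...,2:3]
    p=p*(1+s["k1"]*(p**2).sum(-1,keepdims=True)); return p*K(s)+[s["cx"],s["cy"]]
def save(img,name,scale=1):
    cv2.imwrite("pics/"+name,cv2.resize(img[...,::-1],None,fx=scale,fy=scale,interpolation=cv2.INTER_CUBIC))
E
python3 - <<'E'
from h import *
import pickle
d={}
for n in("top","scene"):
    s=cam(n); d[n]=s; save(s["img"],n+"0.png",1.5)
    print(n,{k:v for k,v in s.items() if k!="img"})
pickle.dump(d,open("d0.pkl","wb"))
print(get_state())
E
```

```text
top {'vertical_fov': 50.80000613678407, 'cx': 257.00066473187235, 'cy': 196.75987919820645, 'k1': -0.1113273059528706, 'origin': array([0.44674213, 0.0728866 , 1.39861844]), 'attitude': array([  5.3330342 ,   0.38523631, -90.25301654])}
scene {'vertical_fov': 51.960528424657596, 'cx': 258.2074954584276, 'cy': 192.79146868220386, 'k1': -0.10098112011656511, 'origin': array([1.00080709, 0.60727185, 0.91851601]), 'attitude': array([ 40.26271658,  -0.50946091, 143.53547728])}
{'time': 0.1, 'qpos': array([71.62141437, 22.86781455,  2.58185344, 88.10403955, -1.07019418,
       69.15038443, -2.90588278]), 'dq': array([-0.01910062, -0.13385567,  0.04079896, -0.14887218,  0.00347682,
        0.10191134, -0.05609433]), 'joint_efforts': array([ 3.57667552e-03, -4.76261759e+01,  1.37013204e+00, -2.54949939e+01,
        1.19941769e-02,  4.97287707e-03, -1.25911100e-05]), 'position': array([ 0.14285414, -0.63354929,  0.23038901]), 'tool_rot': array([-1.79902259e+02,  8.54780263e-03,  1.27108845e+01]), 'ft_force': array([-0.8990043 ,  0.24276059,  0.36682957]), 'moment': array([ 0.02499867, -0.01272739,  0.01094745]), 'grip_force': 0.0, 'opening': 0.08523050950127956}
```

View pics/top0.png

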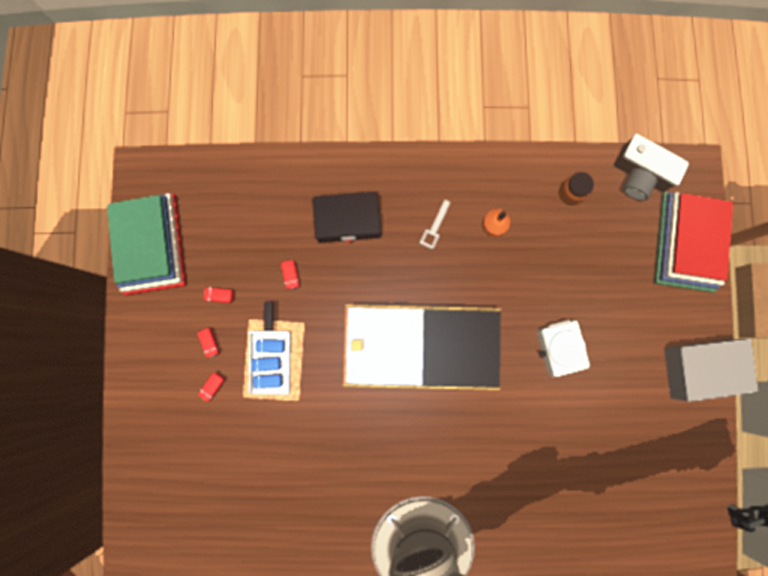

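View pics/scene0.png

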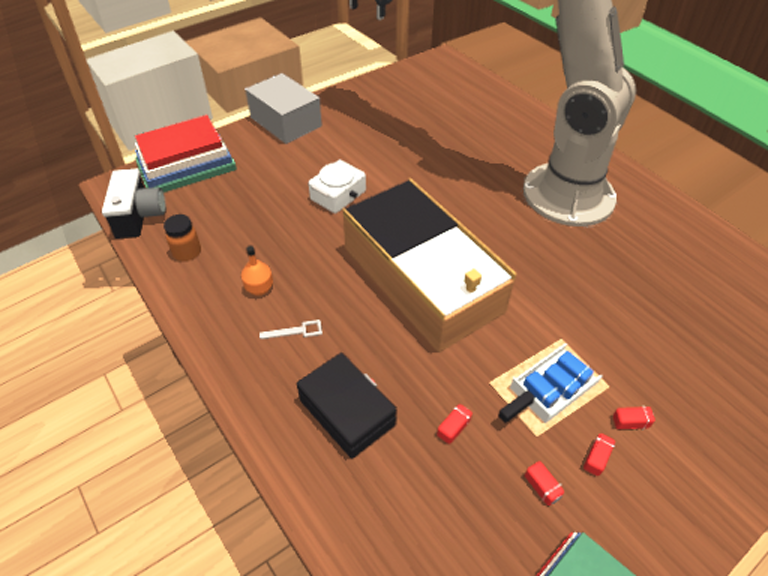

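The pictures show the chest with the white lid to the left (+y) and the knob at top-view (357,345). The tray with blue canisters is on the mat at (270,363), its black handle at (268,315), so it points away from the robot. The red canisters at (290,273), (218,295), (207,342) and (211,386) are the look-alikes. I'll enlarge that area to confirm.

```bash
python3 - <<'E'
from h import *
import pickle
d=pickle.load(open("d0.pkl","rb"))
im=d["top"]["img"][192:276,155:343]
save(im,"crop1.png",4)
im=d["scene"]["img"][215:300,285:420]
save(im,"crop2.png",5)
E
```

```text
(no output)
```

View pics/crop1.png

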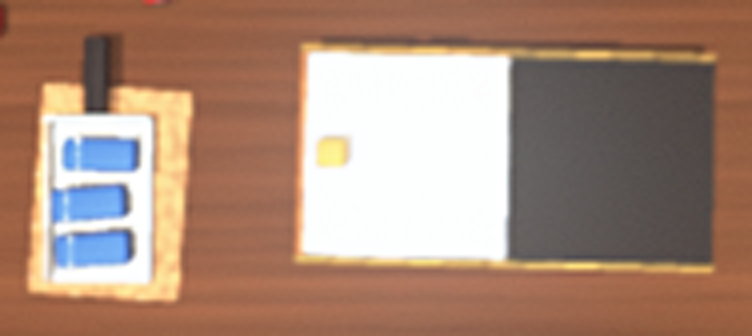

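View pics/crop2.png

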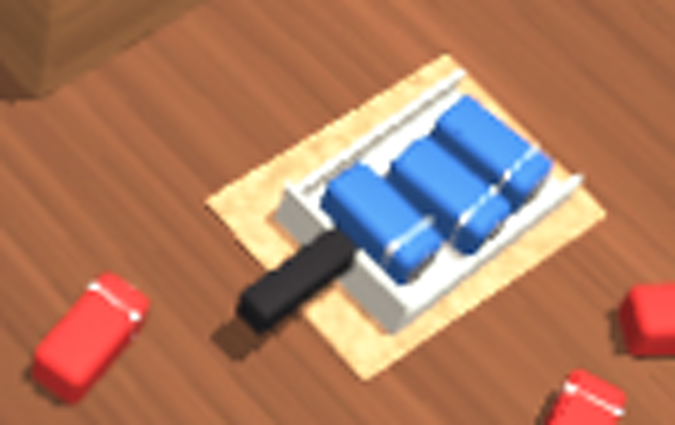

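```bash
python3 - <<'E'
from h import *
import pickle
s=pickle.load(open("d0.pkl","rb"))["top"]
f=lambda u,v,z: pix2w(s,155+(u+.5)/4-.5,192+(v+.5)/4-.5,z)
C=np.array([f(*p,.116) for p in[(302,44),(715,55),(713,270),(297,262)]])
kn=f(333,151,.145)
T=np.array([f(44,117,.038),f(152,116,.038),f(151,282,.026),f(46,282,.026)])
H=np.array([f(96,36,.048),f(97,113,.048)])
M=np.array([f(*p,.004) for p in[(43,84),(191,92),(180,300),(29,290)]])
np.set_printoptions(precision=4,suppress=True)
for n,a in(("chest",C),("tray",T),("mat",M)):
    a=a[:,:2]; e=[a[(i+1)%4]-a[i] for i in range(4)]
    print(n,a.mean(0),"len",[round(float(np.hypot(*x)),4) for x in e],"ang",[round(float(np.degrees(np.arctan2(x[1],x[0]))),2) for x in e])
print("knob",kn,"handle",H)
E
```

```text
chest [0.4573 0.0043] len [0.3292, 0.1702, 0.3283, 0.1724] ang [-91.83, 178.42, 88.56, -1.28]
tray [0.4238 0.3456] len [0.0922, 0.14, 0.0898, 0.1396] ang [-89.59, 179.21, 90.18, 0.18]
mat [0.4304 0.3405] len [0.1298, 0.1788, 0.1314, 0.1781] ang [-93.24, 177.24, 86.46, -3.28]
knob [0.4627 0.1404 0.145 ] handle [[0.5611 0.3456 0.048 ]
 [0.4963 0.344  0.048 ]]
```

Sizes match (330×170, 140×90, 180×130), and the canisters meant are the blue ones on the tray. Moving to the +y side of the knob.

Call:
play_rows(steps=[{"travel":[0.36,0.25,0.03],"spin":-14,"jaw":0},{"travel":[0.36,0.25,0.03],"spin":-14,"jaw":0},{"travel":[0.36,0.25,0.03],"spin":-14,"jaw":0},{"travel":[0.36,0.25,0.03],"spin":-14,"jaw":0},{"travel":[0.36,0.25,0.03],"spin":-14,"jaw":0},{"travel":[0.36,0.25,0.03],"spin":-14,"jaw":0},{"travel":[0.36,0.25,0.03],"spin":-14,"jaw":0},{"travel":[0.36,0.25,0.03],"spin":-14,"jaw":0},{"travel":[0.36,0.25,0.03],"spin":-14,"jaw":0}])

```text
time: 1.0
position: [0.5056, -0.3811, 0.2611]
tool_rot: [-179.9, -0.0, -1.1]
ft_force: [0.5, -0.7, 0.4]
opening: -0.0002
grip_force: 0.0
```

Call:
play_rows(steps=[{"travel":[-0.04,0.585,-0.01],"jaw":0},{"travel":[-0.04,0.585,-0.01],"jaw":0},{"travel":[-0.04,0.585,-0.01],"jaw":0},{"travel":[-0.04,0.585,-0.01],"jaw":0},{"travel":[-0.04,0.585,-0.01],"jaw":0},{"travel":[-0.04,0.585,-0.01],"jaw":0},{"travel":[-0.04,0.585,-0.01],"jaw":0},{"travel":[-0.04,0.585,-0.01],"jaw":0},{"travel":[-0.04,0.585,-0.01],"jaw":0},{"travel":[-0.04,0.585,-0.01],"jaw":0},{"travel":[-0.04,0.585,-0.01],"jaw":0},{"travel":[-0.04,0.585,-0.01],"jaw":0},{"travel":[-0.04,0.585,-0.01],"jaw":0},{"travel":[-0.04,0.585,-0.01],"jaw":0}])

```text
invalid input at $.steps[0]: expected keys travel, spin, jaw
```

Call:
play_rows(steps=[{"travel":[-0.04,0.585,-0.01],"spin":0,"jaw":0},{"travel":[-0.04,0.585,-0.01],"spin":0,"jaw":0},{"travel":[-0.04,0.585,-0.01],"spin":0,"jaw":0},{"travel":[-0.04,0.585,-0.01],"spin":0,"jaw":0},{"travel":[-0.04,0.585,-0.01],"spin":0,"jaw":0},{"travel":[-0.04,0.585,-0.01],"spin":0,"jaw":0},{"travel":[-0.04,0.585,-0.01],"spin":0,"jaw":0},{"travel":[-0.04,0.585,-0.01],"spin":0,"jaw":0},{"travel":[-0.04,0.585,-0.01],"spin":0,"jaw":0},{"travel":[-0.04,0.585,-0.01],"spin":0,"jaw":0},{"travel":[-0.04,0.585,-0.01],"spin":0,"jaw":0},{"travel":[-0.04,0.585,-0.01],"spin":0,"jaw":0},{"travel":[-0.04,0.585,-0.01],"spin":0,"jaw":0}])

```text
time: 2.3
position: [0.461, 0.2075, 0.2513]
tool_rot: [-179.8, 0.1, -0.7]
ft_force: [-0.1, 0.2, 1.0]
opening: -0.0
grip_force: 0.0
```

Call:
play_rows(steps=[{"travel":[0,-0.005,-0.05],"spin":0,"jaw":0},{"travel":[0,-0.01,-0.1],"spin":0,"jaw":0},{"travel":[0,-0.015,-0.125],"spin":0,"jaw":0},{"travel":[0,-0.03,-0.126],"spin":0,"jaw":0},{"travel":[0,-0.04,-0.126],"spin":0,"jaw":0},{"travel":[0,-0.05,-0.126],"spin":0,"jaw":0},{"travel":[0,-0.06,-0.126],"spin":0,"jaw":0},{"travel":[-0.001,-0.07,-0.126],"spin":0,"jaw":0},{"travel":[-0.001,-0.08,-0.126],"spin":0,"jaw":0},{"travel":[-0.001,-0.09,-0.126],"spin":0,"jaw":0},{"travel":[-0.002,-0.1,-0.126],"spin":0,"jaw":0},{"travel":[-0.002,-0.11,-0.126],"spin":0,"jaw":0},{"travel":[-0.002,-0.12,-0.126],"spin":0,"jaw":0},{"travel":[-0.003,-0.13,-0.126],"spin":0,"jaw":0},{"travel":[-0.003,-0.14,-0.126],"spin":0,"jaw":0},{"travel":[-0.003,-0.147,-0.126],"spin":0,"jaw":0},{"travel":[-0.003,-0.15,-0.126],"spin":0,"jaw":0},{"travel":[-0.003,-0.153,-0.126],"spin":0,"jaw":0}])

```text
time: 4.1
position: [0.4596, 0.0488, 0.1252]
tool_rot: [-179.9, 0.1, -1.3]
ft_force: [-0.8, 8.1, 0.8]
opening: 0.0001
grip_force: 3.8
```

Call:
play_rows(steps=[{"travel":[0,-0.002,0],"spin":0,"jaw":0},{"travel":[0,-0.003,0],"spin":0,"jaw":0},{"travel":[0,-0.003,0],"spin":0,"jaw":0}])

```text
time: 4.4
position: [0.4596, 0.0488, 0.1253]
tool_rot: [-179.7, 0.0, -1.1]
ft_force: [-0.9, 9.1, 0.2]
opening: 0.0001
grip_force: 4.4
```

Call:
play_rows(steps=[{"travel":[0,0.03,0.03],"spin":0,"jaw":0},{"travel":[0,0.05,0.075],"spin":0,"jaw":0},{"travel":[0.074,0.299,0.08],"spin":1,"jaw":0.7},{"travel":[0.074,0.299,0.08],"spin":1,"jaw":0.7},{"travel":[0.074,0.299,0.08],"spin":1,"jaw":0.7},{"travel":[0.074,0.299,0.08],"spin":1,"jaw":0.7},{"travel":[0.074,0.299,0.08],"spin":1,"jaw":0.7},{"travel":[0.074,0.299,0.08],"spin":1,"jaw":0.7},{"travel":[0.074,0.299,0.08],"spin":1,"jaw":0.7},{"travel":[0.074,0.299,0.08],"spin":1,"jaw":0.7}])

```text
time: 5.4
position: [0.5339, 0.3419, 0.2045]
tool_rot: [179.8, 0.1, -0.3]
ft_force: [-0.4, -1.3, -0.7]
opening: 0.0597
grip_force: 0.0
```

```bash
python3 - <<'E'
from h import *
st=get_state(); print(st["position"],st["tool_rot"])
t=cam("top"); w=cam("wrist")
a=cv2.resize(t["img"][192:276,155:343],None,fx=3,fy=3,interpolation=cv2.INTER_CUBIC)[:,:512]
save(np.vstack([a,w["img"][:348]]),"c3.png",1)
E
```

```text
[0.53391509 0.34188525 0.20452092] [ 1.79830140e+02  6.28803663e-02 -3.34213055e-01]
```

View pics/c3.png

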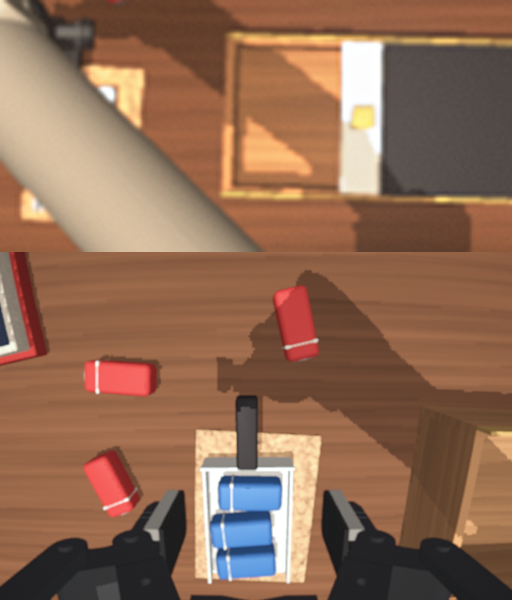

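The lid is open and the mouth clear, with the knob at crop (363,117). The wrist view shows the handle running from (246,398) to (247,467). I'll check its y with the wrist calibration.

```bash
python3 - <<'E'
from h import *
w=cam("wrist")
for p in[(246.5,146),(247,214)]: print(pix2w(w,*p,.048))
print(pix2w(w,203,216,.038),pix2w(w,293,216,.038), w["origin"])
E
```

```text
[0.56204001 0.34689972 0.048     ]
[0.4992099  0.34724795 0.048     ]
[0.49405049 0.38959553 0.038     ] [0.49334135 0.30347582 0.038     ] [0.60306209 0.34119425 0.34952567]
```

Call:
play_rows(steps=[{"travel":[0.001,0.004,-0.045],"spin":0,"jaw":0.7},{"travel":[0.001,0.004,-0.09],"spin":0,"jaw":0.7},{"travel":[0.001,0.004,-0.13],"spin":0,"jaw":0.7},{"travel":[0.001,0.004,-0.16],"spin":0,"jaw":0.7},{"travel":[0.001,0.004,-0.18],"spin":0,"jaw":0.7},{"travel":[0.001,0.004,-0.188],"spin":0,"jaw":0.7},{"travel":[0.001,0.004,-0.188],"spin":0,"jaw":0.7},{"travel":[0.001,0.004,-0.188],"spin":0,"jaw":0.15},{"travel":[0.001,0.004,-0.188],"spin":0,"jaw":0.15},{"travel":[0.001,0.004,-0.188],"spin":0,"jaw":0},{"travel":[0.001,0.004,-0.188],"spin":0,"jaw":0},{"travel":[0.001,0.004,-0.188],"spin":0,"jaw":0}], force=110)

```text
time: 6.75
position: [0.5359, 0.3483, 0.019]
tool_rot: [-180.0, -0.1, -0.3]
ft_force: [-0.6, -1.4, 6.3]
opening: 0.0186
grip_force: 107.3
```

Call:
play_rows(steps=[{"travel":[0,0,0.005],"spin":0,"jaw":0},{"travel":[0,0,0.01],"spin":0,"jaw":0},{"travel":[0,0,0.02],"spin":0,"jaw":0},{"travel":[0,0,0.035],"spin":0,"jaw":0},{"travel":[0,0,0.05],"spin":0,"jaw":0},{"travel":[0,0,0.06],"spin":0,"jaw":0},{"travel":[0,0,0.06],"spin":0,"jaw":0}])

```text
time: 7.45
position: [0.5364, 0.349, 0.08]
tool_rot: [-179.9, -0.2, -0.3]
ft_force: [0.5, -0.1, -1.4]
opening: 0.0182
grip_force: 107.5
```

```bash
python3 - <<'E'
from h import *
st=get_state(); print(st["position"],st["moment"],st["ft_force"])
t=cam("scene"); w=cam("wrist")
a=cv2.resize(t["img"][175:300,285:445],(512,400),interpolation=cv2.INTER_CUBIC)
save(np.vstack([a,w["img"][100:300]]),"c4.png",1)
E
```

```text
[0.53636517 0.34902007 0.07998331] [-0.02189148 -0.28364285 -0.05307485] [ 0.49441308 -0.13779824 -1.44019104]
```

View pics/c4.png

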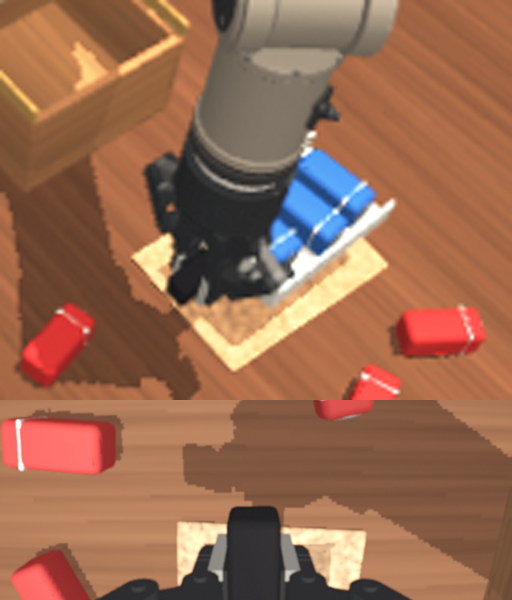

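Call:
play_rows(steps=[{"travel":[0.005,0,0.015],"spin":0,"jaw":0},{"travel":[0.01,0,0.04],"spin":0,"jaw":0},{"travel":[0.02,0,0.065],"spin":0,"jaw":0},{"travel":[0.03,0,0.09],"spin":0,"jaw":0},{"travel":[0.04,-0.01,0.115],"spin":0,"jaw":0},{"travel":[0.05,-0.025,0.14],"spin":0,"jaw":0},{"travel":[0.06,-0.045,0.155],"spin":0,"jaw":0},{"travel":[0.06,-0.065,0.162],"spin":0,"jaw":0},{"travel":[0.06,-0.09,0.162],"spin":0,"jaw":0},{"travel":[0.06,-0.115,0.162],"spin":0,"jaw":0},{"travel":[0.06,-0.14,0.162],"spin":0,"jaw":0},{"travel":[0.06,-0.165,0.162],"spin":0,"jaw":0},{"travel":[0.06,-0.19,0.162],"spin":0,"jaw":0},{"travel":[0.06,-0.21,0.162],"spin":-1,"jaw":0},{"travel":[0.06,-0.23,0.162],"spin":-1,"jaw":0},{"travel":[0.06,-0.242,0.162],"spin":-1,"jaw":0},{"travel":[0.06,-0.248,0.162],"spin":-1,"jaw":0},{"travel":[0.06,-0.248,0.162],"spin":-1,"jaw":0}])

```text
time: 9.35
position: [0.595, 0.0995, 0.2391]
tool_rot: [180.0, 0.0, -1.3]
ft_force: [-0.1, 0.5, -3.2]
opening: 0.0183
grip_force: 107.6
```

```bash
python3 - <<'E'
from h import *
st=get_state(); print(st["position"],st["moment"],st["ft_force"])
s=cam("scene"); t=cam("top")
print(w2pix(s,np.array([[.46,.1,.1],[.6,.1,.26],[.42,.145,.23]])))
a=cv2.resize(s["img"][70:260,200:440],(640,506)[:2],interpolation=cv2.INTER_CUBIC)[:, :512]
b=cv2.resize(t["img"][192:276,155:343],None,fx=3,fy=3)[:90,:512]
save(a,"c5.png",1)
E
```

```text
[0.59500392 0.09946331 0.23911033] [ 0.04686337 -0.21077193 -0.03744439] [-0.051036    0.46171288 -3.21959278]
[[303.46270167 183.16696947]
 [264.62553067 163.95567274]
 [331.97747685 152.77035271]]
```

View pics/c5.png

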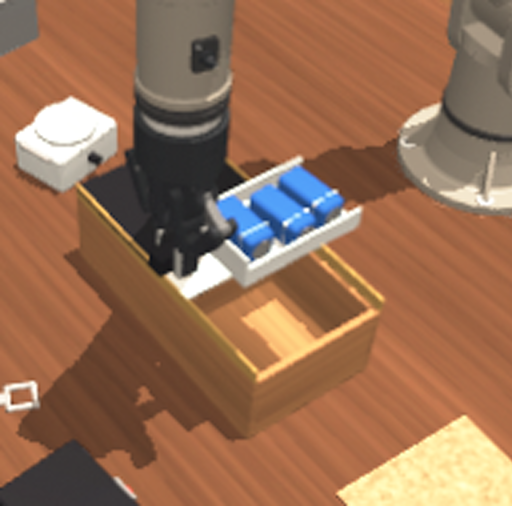

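Call:
play_rows(steps=[{"travel":[0,0,0],"spin":0,"jaw":0},{"travel":[0,0,0],"spin":0,"jaw":0},{"travel":[0,0,0],"spin":0,"jaw":0},{"travel":[0,0,0],"spin":0,"jaw":0},{"travel":[0,0,0],"spin":0,"jaw":0}], force=20)

```text
time: 9.95
position: [0.595, 0.1, 0.2393]
tool_rot: [180.0, 0.0, -1.3]
ft_force: [-0.2, 0.0, -2.8]
opening: 0.0183
grip_force: 107.6
```

```bash
cat >> h.py <<'E'
def look(save_as=None):
    st=get_state(); print(st["time"],st["position"].round(4),st["moment"].round(2),st["ft_force"].round(1),st["opening"])
    s=cam("scene"); b=cv2.cvtColor(s["img"],cv2.COLOR_RGB2HSV)
    m=cv2.inRange(b,(100,120,60),(125,255,255)); m[:, :150]=0; m[:60]=0
    n,l,sts,c=cv2.connectedComponentsWithStats(m)
    print([(int(sts[i,4]),c[i].round(1).tolist()) for i in range(1,n) if sts[i,4]>15])
    # white tray rim: rightmost bright pixels around the tray
    wm=(s["img"].min(2)>170); wm[:,:290]=0; wm[260:]=0; wm[:100]=0
    ys,xs=np.where(wm[:, :380]); 
    if len(xs): i=xs.argmax(); print("tip",xs[i],ys[i],len(xs))
    if save_as: save(s["img"][70:300,200:440],save_as,2.4)
E
python3 -c "from h import *; look('c6.png')"
```

```text
9.95 [0.595  0.1    0.2393] [ 0.02 -0.22 -0.  ] [-0.2  0.  -2.8] 0.018324903791803755
[(713, [304.9, 148.1])]
tip 379 141 931
```

Call:
play_rows(steps=[{"travel":[0,0,0],"spin":0,"jaw":0.1},{"travel":[0,0,0],"spin":0,"jaw":0.1},{"travel":[0,0,0],"spin":0,"jaw":0.1}], force=20)

```text
time: 10.3
position: [0.595, 0.0999, 0.2393]
tool_rot: [180.0, 0.0, -1.3]
ft_force: [0.6, -0.8, -2.7]
opening: 0.0183
grip_force: 107.6
```

```bash
python3 -c "from h import *; look()"
```

```text
10.3 [0.595  0.0999 0.2393] [-0.04 -0.23 -0.04] [ 0.6 -0.8 -2.7] 0.018345505024667422
[(718, [304.7, 148.2])]
tip 379 141 916
```

Call:
play_rows(steps=[{"travel":[0,0,0],"spin":0,"jaw":0.19},{"travel":[0,0,0],"spin":0,"jaw":0.2}], force=20)

```text
time: 10.55
position: [0.595, 0.0999, 0.2393]
tool_rot: [180.0, 0.0, -1.3]
ft_force: [0.4, 0.7, -2.5]
opening: 0.0186
grip_force: 107.6
```

Call:
play_rows(steps=[{"travel":[0,0.006,0],"spin":0,"jaw":0.1},{"travel":[0,0.018,0],"spin":0,"jaw":0.1},{"travel":[0,0.04,0],"spin":0,"jaw":0.1},{"travel":[0,0.065,0],"spin":0,"jaw":0.1},{"travel":[0,0.09,0],"spin":0,"jaw":0.1},{"travel":[0,0.115,0],"spin":0,"jaw":0.1},{"travel":[0,0.14,0],"spin":0,"jaw":0.1},{"travel":[0,0.165,0],"spin":1,"jaw":0.1},{"travel":[-0.005,0.19,-0.01],"spin":1,"jaw":0.1},{"travel":[-0.015,0.21,-0.03],"spin":1,"jaw":0.1},{"travel":[-0.025,0.227,-0.055],"spin":1,"jaw":0.1},{"travel":[-0.035,0.238,-0.08],"spin":1,"jaw":0.1},{"travel":[-0.045,0.244,-0.105],"spin":1,"jaw":0.1},{"travel":[-0.053,0.246,-0.13],"spin":1,"jaw":0.1},{"travel":[-0.056,0.246,-0.155],"spin":1,"jaw":0.1},{"travel":[-0.056,0.246,-0.18],"spin":1,"jaw":0.1},{"travel":[-0.056,0.246,-0.2],"spin":1,"jaw":0.1},{"travel":[-0.056,0.246,-0.21],"spin":1,"jaw":0.1},{"travel":[-0.056,0.246,-0.212],"spin":1,"jaw":0.1},{"travel":[-0.056,0.246,-0.212],"spin":1,"jaw":0.1}])

```text
time: 12.55
position: [0.5392, 0.3468, 0.0278]
tool_rot: [-180.0, -0.0, -0.3]
ft_force: [-0.1, 0.5, -2.1]
opening: 0.0184
grip_force: 107.7
```

Call:
play_rows(steps=[{"travel":[0,0,0],"spin":0,"jaw":0.225},{"travel":[0,0,0],"spin":0,"jaw":0.225}], force=20)

```text
time: 12.75
position: [0.5398, 0.3465, 0.0286]
tool_rot: [-179.9, -0.1, -0.3]
ft_force: [0.8, -0.6, -2.5]
opening: 0.0192
grip_force: 40.6
```

Call:
play_rows(steps=[{"travel":[0,0,0],"spin":0,"jaw":0.229},{"travel":[0,0,0],"spin":0,"jaw":0.229},{"travel":[0,0,0],"spin":0,"jaw":0.229}], force=20)

```text
time: 13.05
position: [0.5392, 0.3459, 0.0276]
tool_rot: [-180.0, -0.0, -0.3]
ft_force: [0.5, 0.4, -3.0]
opening: 0.0197
grip_force: 22.9
```

```bash
python3 -c "from h import *; look()"
```

```text
13.05 [0.5392 0.3459 0.0276] [ 0.   -0.2   0.01] [ 0.5  0.4 -3. ] 0.01966967618018115
[(561, [376.4, 249.8])]
tip 379 100 1940
```

Call:
play_rows(steps=[{"travel":[0,0,0],"spin":0,"jaw":0.231},{"travel":[0,0,0],"spin":0,"jaw":0.231},{"travel":[0,0,0],"spin":0,"jaw":0.231}], force=20)

```text
time: 13.4
position: [0.539, 0.3459, 0.0274]
tool_rot: [180.0, 0.0, -0.3]
ft_force: [-0.8, -0.5, -1.4]
opening: 0.0193
grip_force: 14.0
```

```bash
python3 -c "from h import *; look()"
```

```text
13.4 [0.539  0.3459 0.0274] [-0.08 -0.05  0.01] [-0.8 -0.5 -1.4] 0.019293191411030836
[(554, [376.1, 251.0])]
tip 379 100 1950
```

Call:
play_rows(steps=[{"travel":[0,0,0],"spin":0,"jaw":0.1},{"travel":[0,0,0],"spin":0,"jaw":0.1},{"travel":[0,0,0.015],"spin":0,"jaw":0.1},{"travel":[0,0,0.04],"spin":0,"jaw":0.1},{"travel":[0.005,0,0.075],"spin":0,"jaw":0.1},{"travel":[0.015,0,0.11],"spin":0,"jaw":0.1},{"travel":[0.025,-0.005,0.145],"spin":0,"jaw":0.1},{"travel":[0.035,-0.015,0.18],"spin":0,"jaw":0.1},{"travel":[0.045,-0.03,0.205],"spin":0,"jaw":0.1},{"travel":[0.05,-0.05,0.215],"spin":0,"jaw":0.1},{"travel":[0.056,-0.075,0.215],"spin":0,"jaw":0.1},{"travel":[0.056,-0.1,0.215],"spin":0,"jaw":0.1},{"travel":[0.056,-0.13,0.215],"spin":0,"jaw":0.1},{"travel":[0.056,-0.16,0.215],"spin":0,"jaw":0.1},{"travel":[0.056,-0.185,0.215],"spin":0,"jaw":0.1},{"travel":[0.056,-0.21,0.215],"spin":-1,"jaw":0.1},{"travel":[0.056,-0.23,0.215],"spin":-1,"jaw":0.1},{"travel":[0.056,-0.242,0.215],"spin":-1,"jaw":0.1},{"travel":[0.056,-0.246,0.215],"spin":-1,"jaw":0.1},{"travel":[0.056,-0.246,0.215],"spin":-1,"jaw":0.1}], force=110)

```text
time: 15.45
position: [0.595, 0.1002, 0.2427]
tool_rot: [-180.0, -0.0, -1.3]
ft_force: [-0.5, 0.8, -2.6]
opening: 0.0184
grip_force: 107.7
```

Call:
play_rows(steps=[{"travel":[0,0,0],"spin":0,"jaw":0.229},{"travel":[0,0,0],"spin":0,"jaw":0.231},{"travel":[0,0,0],"spin":0,"jaw":0.231},{"travel":[0,0,0],"spin":0,"jaw":0.1}])

```text
time: 15.85
position: [0.595, 0.1005, 0.2422]
tool_rot: [-180.0, 0.0, -1.2]
ft_force: [-1.4, -0.1, -2.0]
opening: 0.018
grip_force: 107.5
```

```bash
python3 -c "from h import *; look('c6.png')"
```

```text
15.85 [0.595  0.1005 0.2422] [-0.03 -0.16  0.03] [-1.4 -0.1 -2. ] 0.01800348259788218
[(491, [301.7, 160.8])]
tip 379 141 891
```

View pics/c6.png

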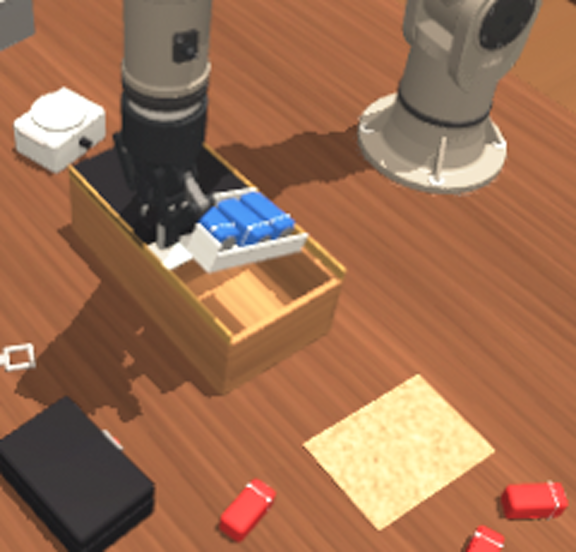

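The tray now droops about 25° over the mouth with all three canisters still on it. I'll lower it a little and pulse the grip again.

Call:
play_rows(steps=[{"travel":[0,0,-0.008],"spin":0,"jaw":0.1},{"travel":[0,0,-0.018],"spin":0,"jaw":0.1},{"travel":[0,0,-0.02],"spin":0,"jaw":0.1},{"travel":[0,0,-0.02],"spin":0,"jaw":0.229},{"travel":[0,0,-0.02],"spin":0,"jaw":0.231},{"travel":[0,0,-0.02],"spin":0,"jaw":0.231},{"travel":[0,0,-0.02],"spin":0,"jaw":0.1},{"travel":[0,0,-0.02],"spin":0,"jaw":0.1}])

```text
time: 16.7
position: [0.5951, 0.0999, 0.2226]
tool_rot: [180.0, -0.0, -1.3]
ft_force: [-0.2, 0.1, -2.5]
opening: 0.0187
grip_force: 107.4
```

```bash
python3 -c "
from h import *; look('c7.png')
s=cam('scene')
for th in (20,30,40,50,60):
    t=np.radians(th);print(th,w2pix(s,np.array([.595-.178*np.cos(t)+.01*np.sin(t),.145,.238-.178*np.sin(t)-.01*np.cos(t)])))
"
```

```text
16.7 [0.5951 0.0999 0.2226] [-0.03 -0.17  0.02] [-0.2  0.1 -2.5] 0.018673119726721518
[(421, [298.9, 170.7])]
tip 379 141 955
20 [325.37244053 171.5907623 ]
30 [319.9244131  180.98960238]
40 [313.49283186 190.16570339]
50 [306.22454857 198.9560731 ]
60 [298.26467591 207.20907822]
```

Call:
play_rows(steps=[{"travel":[0,0,0],"spin":0,"jaw":0.229},{"travel":[0,0,0],"spin":0,"jaw":0.231},{"travel":[0,0,0],"spin":0,"jaw":0.232},{"travel":[0,0,0],"spin":0,"jaw":0.232},{"travel":[0,0,0],"spin":0,"jaw":0.1},{"travel":[0,0,0],"spin":0,"jaw":0.1}])

```text
time: 17.4
position: [0.595, 0.0999, 0.2225]
tool_rot: [180.0, -0.0, -1.3]
ft_force: [0.2, -1.2, -0.9]
opening: 0.0185
grip_force: 107.4
```

```bash
python3 -c "
from h import *; look('c7.png')"
```

```text
17.4 [0.595  0.0999 0.2225] [ 0.03 -0.03  0.04] [ 0.2 -1.2 -0.9] 0.018508431649008474
[(238, [300.6, 190.3])]
tip 379 141 984
```

View pics/c7.png

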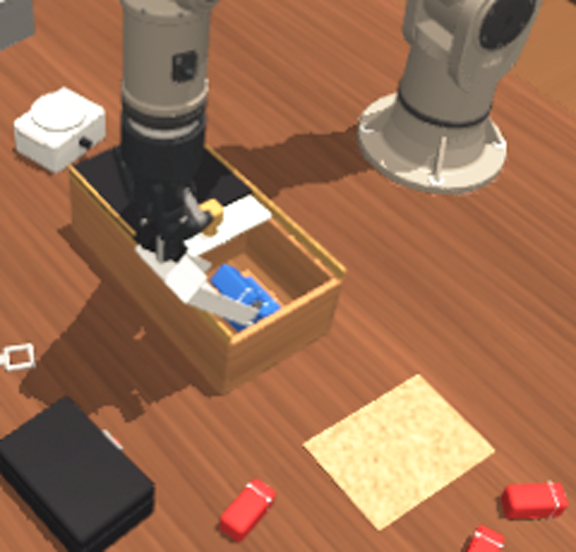

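Canisters have left the tray, which hangs at about 52° with a blue pile in the bay at crop (245,290). Lifting straight up and going over to the mat.

Call:
play_rows(steps=[{"travel":[0,0,0.015],"spin":0,"jaw":0.1},{"travel":[0,0,0.04],"spin":0,"jaw":0.1},{"travel":[0,0,0.065],"spin":0,"jaw":0.1},{"travel":[0,0,0.08],"spin":0,"jaw":0.1},{"travel":[-0.01,0.03,0.08],"spin":0,"jaw":0.1},{"travel":[-0.03,0.065,0.08],"spin":0,"jaw":0.1},{"travel":[-0.05,0.1,0.08],"spin":0,"jaw":0.1},{"travel":[-0.075,0.135,0.08],"spin":0,"jaw":0.1},{"travel":[-0.1,0.17,0.08],"spin":-1,"jaw":0.1},{"travel":[-0.125,0.205,0.08],"spin":-2,"jaw":0.1},{"travel":[-0.14,0.23,0.07],"spin":-2,"jaw":0.1},{"travel":[-0.149,0.24,0.04],"spin":-2,"jaw":0.1},{"travel":[-0.149,0.24,0.0],"spin":-2,"jaw":0.1},{"travel":[-0.149,0.24,-0.025],"spin":-2,"jaw":0.1},{"travel":[-0.149,0.24,-0.04],"spin":-2,"jaw":0.1},{"travel":[-0.149,0.24,-0.04],"spin":-2,"jaw":0.1}])

```text
time: 19.05
position: [0.4452, 0.3389, 0.1808]
tool_rot: [179.9, 0.2, -3.3]
ft_force: [0.5, 0.0, -1.0]
opening: 0.0183
grip_force: 107.5
```

```bash
cat > blob.py <<'E'
from h import *
look()
t=cam("top"); b=cv2.cvtColor(t["img"],cv2.COLOR_RGB2HSV)
m=cv2.inRange(b,(100,120,40),(125,255,255))
n,l,sts,c=cv2.connectedComponentsWithStats(m)
for i in range(1,n):
    if sts[i,4]>8: print(sts[i].tolist(),pix2w(t,*c[i],.025).round(3))
E
python3 blob.py
```

```text
19.05 [0.4452 0.3389 0.1808] [-0.   -0.01 -0.02] [ 0.5  0.  -1. ] 0.01832261092007247
[(276, [301.9, 196.5])]
tip 379 143 557
[243, 213, 18, 8, 115] [0.508 0.099 0.025]
[240, 227, 19, 9, 146] [0.459 0.106 0.025]
```

```bash
python3 - <<'E'
from h import *
for n,(y0,y1,x0,x1) in {"top":(185,285,150,345),"scene":(140,300,200,440)}.items():
    t=cam(n); b=cv2.cvtColor(t["img"],cv2.COLOR_RGB2HSV)
    m=cv2.inRange(b,(98,60,10),(130,255,255)); q=np.zeros_like(m); q[y0:y1,x0:x1]=m[y0:y1,x0:x1]
    k,l,sts,c=cv2.connectedComponentsWithStats(q)
    print(n,[(sts[i].tolist()) for i in range(1,k) if sts[i,4]>8])
    if n=="top": a=t["img"][195:270,225:300]
    else: e=t["img"][155:230,265:340]
save(np.hstack([a,e]),"c8.png",5)
E
```

```text
top [[243, 213, 18, 9, 147], [240, 226, 20, 11, 186]]
scene [[287, 186, 29, 22, 318]]
```

View pics/c8.png

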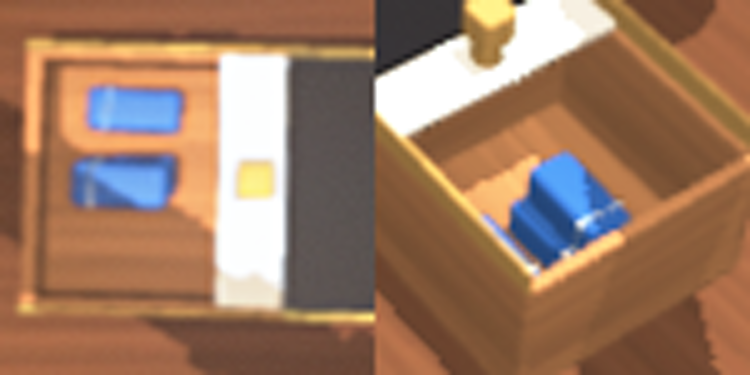

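All three canisters are in the bay: two stacked at crop (125,183) and one at (135,110). Now laying the tray down lip first, following an arc with a light grip.

Call:
play_rows(steps=[{"travel":[0,0,-0.01],"spin":0,"jaw":0.227},{"travel":[0,0,-0.02],"spin":0,"jaw":0.228},{"travel":[0.001,0,-0.031],"spin":0,"jaw":0.229},{"travel":[0.01,0,-0.038],"spin":0,"jaw":0.23},{"travel":[0.02,0,-0.044],"spin":0,"jaw":0.23},{"travel":[0.029,0,-0.051],"spin":0,"jaw":0.23},{"travel":[0.038,-0.001,-0.059],"spin":0,"jaw":0.23},{"travel":[0.046,-0.001,-0.067],"spin":0,"jaw":0.23},{"travel":[0.054,-0.002,-0.075],"spin":0,"jaw":0.23},{"travel":[0.061,-0.002,-0.084],"spin":0,"jaw":0.23},{"travel":[0.068,-0.003,-0.093],"spin":0,"jaw":0.23},{"travel":[0.074,-0.003,-0.102],"spin":0,"jaw":0.23},{"travel":[0.079,-0.003,-0.112],"spin":0,"jaw":0.23},{"travel":[0.084,-0.004,-0.122],"spin":0,"jaw":0.23},{"travel":[0.088,-0.004,-0.132],"spin":0,"jaw":0.23},{"travel":[0.091,-0.004,-0.141],"spin":0,"jaw":0.23},{"travel":[0.094,-0.004,-0.15],"spin":0,"jaw":0.23},{"travel":[0.096,-0.004,-0.156],"spin":0,"jaw":0.23},{"travel":[0.097,-0.004,-0.16],"spin":0,"jaw":0.23},{"travel":[0.097,-0.004,-0.16],"spin":0,"jaw":0.23}])

```text
time: 21.25
position: [0.5424, 0.3358, 0.0215]
tool_rot: [180.0, 0.1, -3.3]
ft_force: [0.4, 0.2, -0.4]
opening: 0.0197
grip_force: 17.5
```

```bash
cat > tr.py <<'E'
from h import *
look()
s=cam("scene"); im=s["img"]; hsv=cv2.cvtColor(im,cv2.COLOR_RGB2HSV)
m=((hsv[...,1]<45)&(hsv[...,2]>120)).astype(np.uint8); m[:205]=0; m[330:]=0; m[:,:310]=0; m[:,430:]=0
k,l,st,c=cv2.connectedComponentsWithStats(m); print([st[i].tolist() for i in range(1,k) if st[i,4]>15])
tx,ty,yw=.430,.3405,np.radians(-3.2)
R=np.array([[np.cos(yw),-np.sin(yw)],[np.sin(yw),np.cos(yw)]])
for a,b,z in[(-70,45,26),(-70,-45,26),(70,45,38),(70,-45,38),(-70,45,4),(-70,-45,4)]:
    p=R@[a/1e3,b/1e3]; print((a,b,z),w2pix(s,np.array([tx+p[0],ty+p[1],z/1e3])).round(1))
E
python3 tr.py
```

```text
21.25 [0.5424 0.3358 0.0215] [ 0.    0.11 -0.  ] [ 0.4  0.2 -0.4] 0.019723041124091394
[(277, [301.8, 196.6])]
tip 379 100 2868
[[354, 229, 45, 52, 1069], [339, 242, 14, 6, 18]]
(-70, 45, 26) [398.1 250.8]
(-70, -45, 26) [375.  227.9]
(70, 45, 38) [360.8 274.5]
(70, -45, 38) [337.8 249.1]
(-70, 45, 4) [395.8 255.1]
(-70, -45, 4) [373.2 232.4]
```

Call:
play_rows(steps=[{"travel":[0,0,-0.002],"spin":0,"jaw":0.23},{"travel":[0,0,-0.003],"spin":0,"jaw":0.231},{"travel":[0,0,-0.003],"spin":0,"jaw":0.235},{"travel":[0,0,-0.003],"spin":0,"jaw":0.25},{"travel":[0,0,-0.003],"spin":0,"jaw":0.35},{"travel":[0,0,-0.003],"spin":0,"jaw":0.6},{"travel":[0,0,-0.003],"spin":0,"jaw":0.6},{"travel":[0,0,-0.003],"spin":0,"jaw":0.6},{"travel":[0,0,0.02],"spin":0,"jaw":0.6},{"travel":[0,0,0.06],"spin":0,"jaw":0.6},{"travel":[0,0,0.11],"spin":0,"jaw":0.6},{"travel":[0,0,0.16],"spin":0,"jaw":0.6},{"travel":[0,0,0.2],"spin":0,"jaw":0.6},{"travel":[0.05,0,0.25],"spin":0,"jaw":0.6},{"travel":[0.09,0,0.25],"spin":0,"jaw":0.6},{"travel":[0.13,0,0.25],"spin":0,"jaw":0.6},{"travel":[0.13,0,0.25],"spin":0,"jaw":0.6}])

```text
time: 23.05
position: [0.6793, 0.3324, 0.2699]
tool_rot: [179.9, -0.1, -3.7]
ft_force: [0.0, -1.4, -0.6]
opening: 0.0513
grip_force: 0.0
```

```bash
python3 tr.py; python3 - <<'E'
from h import *
t=cam("top"); hsv=cv2.cvtColor(t["img"],cv2.COLOR_RGB2HSV)
m=((hsv[...,1]<60)&(hsv[...,2]>110)).astype(np.uint8); q=np.zeros_like(m); q[205:275,155:210]=m[205:275,155:210]
p=np.argwhere(q)[:,::-1].astype(np.float32); r=cv2.minAreaRect(p); print(r,len(p))
c=np.array([pix2w(t,*x,.028)[:2] for x in cv2.boxPoints(r)]); print(c.round(4),c.mean(0))
print([round(float(np.hypot(*(c[i]-c[i-1]))),4) for i in range(4)])
s=cam("scene"); cv2.imwrite("pics/last.png",s["img"][...,::-1])
m=((hsv[...,2]<70)).astype(np.uint8); q=np.zeros_like(m); q[195:225,160:200]=m[195:225,160:200]
p=np.argwhere(q)[:,::-1].astype(np.float32); print(len(p), cv2.minAreaRect(p) if len(p)>5 else None, pix2w(t,*p.mean(0),.048) if len(p) else None)
E
```

```text
23.05 [0.6793 0.3324 0.2699] [-0.04 -0.04 -0.  ] [ 0.  -1.4 -0.6] 0.05125259772436551
[]
tip 379 143 1513
[[326, 226, 13, 17, 92], [337, 229, 62, 52, 1530], [312, 251, 3, 9, 19]]
(-70, 45, 26) [398.1 250.8]
(-70, -45, 26) [375.  227.9]
(70, 45, 38) [360.8 274.5]
(70, -45, 38) [337.8 249.1]
(-70, 45, 4) [395.8 255.1]
(-70, -45, 4) [373.2 232.4]
((187.5, 232.5), (55.0, 43.0), 90.0) 1244
[[0.548  0.3931]
 [0.5474 0.2452]
 [0.3613 0.2444]
 [0.361  0.3909]] [0.45442875 0.31839373]
[0.187, 0.148, 0.186, 0.1465]
0 None None
```

```bash
python3 blob.py; python3 - <<'E'
from h import *
t=cam("top"); hsv=cv2.cvtColor(t["img"],cv2.COLOR_RGB2HSV)
m=((hsv[...,1]<50)&(hsv[...,2]>150)).astype(np.uint8); q=np.zeros_like(m); q[200:275,155:215]=m[200:275,155:215]
k,l,st,c=cv2.connectedComponentsWithStats(q)
for i in range(1,k):
    if st[i,4]>60:
        r=cv2.minAreaRect(np.argwhere(l==i)[:,::-1].astype(np.float32)); b=np.array([pix2w(t,*x,.02)[:2] for x in cv2.boxPoints(r)])
        print(st[i],r,b.mean(0).round(4),[round(float(np.hypot(*(b[j]-b[j-1]))),3) for j in range(4)])
E
```

```text
23.25 [0.6714 0.3368 0.2721] [ 0.01  0.01 -0.  ] [-0.4  0.5 -0.2] 0.050955776533200395
[]
tip 379 143 1469
[243, 213, 17, 8, 108] [0.507 0.1   0.025]
[247, 227, 12, 6, 53] [0.466 0.095 0.025]
[ 166  218   30   43 1043] ((180.8251190185547, 239.1859893798828), (27.43235969543457, 41.786502838134766), 4.573921203613281) [0.4315 0.3424] [0.094, 0.142, 0.095, 0.142]
```

```bash
python3 -c "from station import *; print(job_done())"
```

```text
the job is handed in; nothing more can be done
None
```

The job is handed in at about 23 s of robot time: the white lid is fully open at its stop, all three blue canisters are in the chest, and the empty tray is back flat on its mat, about 2 mm off centre, and released.

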